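# Put the clamping blocks away in the divided tote

## Task

Put the two loose wooden clamping blocks on the bench top away in the divided wooden tote, each in the compartment that matches its length: the long block in the long compartment, the short block with the little cleat on top in the short compartment. Both should end up lying flat on the tote's floor, underside down as they lie now.

Things in the scene. Friction and masses are not known exactly. Their poses are not given: they have to be found in the camera images.
- long_block: Plain pale hardwood block, 52 x 170 x 30 mm, 0.17 kg or so, lying flat and loose on the bench to the right of the tote, among a block plane, a small yellow rubbing pad and the short block, whose order along the bench varies. Origin: centre of its underside. Its x axis runs across the 52 mm width, y along the 170 mm length, z up. Its long side points roughly away from the robot at the start.
- short_block: Short pine block, 52 x 72 mm and 22 mm high, 0.05 kg or so, with a small cleat screwed on its top (28 x 24 mm, 9 mm high, off-centre, over all 31 to 33 mm high), lying flat and loose on the bench to the right of the tote. Origin: centre of its underside. x runs across the 52 mm width, y along the 72 mm length, z up (cleat on top).
- long_bay (a point): Middle of the floor of the tote's long compartment: 200 mm long along this frame's y, 116 mm wide along x, z up. The tote is an open pale wooden tray fixed on the bench on the robot's left, 132 x 324 mm outside (352 mm with the grips on its ends), roughly crosswise to the robot; walls and divider are 8 mm thick and rise 34 mm above the compartment floors, which are 6 mm above the bench top. The long compartment is at the end on the robot's right.
- short_bay (a point): Middle of the floor of the tote's short compartment: 100 mm long along this frame's y, 116 mm wide along x, z up, next to the long compartment (158 mm to its +y) behind the 8 mm divider, at the end on the robot's left. Same wall and floor heights.

How it is judged:
By the outcome, as a careful person would: the job done as asked, in the order asked, and still so for the second after the job is handed in, with the robot touching nothing.
It also fails if it takes over 61 s, if anything falls off the work surface, if the arm or the gripper's body presses on something with over 40 N, if the wrist force passes 120 N, or if a joint passes its speed limit or range.

## Robot

A 6-joint arm with a two-finger parallel gripper is mounted at the origin on a cart in front of the work surface, level with it; the furniture and walls round the work are solid. World frame = base frame: x ahead of the robot, y to its left, z up, the work surface at z = 0. Lengths are in mm, angles in rad, forces in N, time in s.
With the tool pointing down it reaches from about 300 to 775 mm from the base axis. Payload 14.6 kg.
Tool frame: the origin (TCP) lies where the fingers leave the gripper's body, on its centre line; the fingertips stand 97 mm ahead of it and the grasp point (between the pads) lies ahead of it (grip_depth is the z of the grasp point in the tool frame, in mm); z points along the fingers, y is the line along which they close (so a half turn about z gives the same grasp; the last joint's range is limited). The gripper opens to 94 mm and grips with 3 to 60 N. Pads are 16 mm wide; open, the fingers measure 119 mm over their backs; the gripper's body (75 mm by 177 mm) begins 78 mm behind the grasp point.
Start: joints at [-0.067, 0.3, 1.521, -0, 1.321, -0.067], TCP at [549.991, -0.002, 302.646] pointing down, gripper open.
Joint ranges: [-3.03, 3.03], [-0.79, 2.21], [0.23, 2.52], [-1.04, 4.18], [0, 3.07], [-2.55, 2.55]. Speed limits (rad/s): [2.22, 2.22, 2.57, 3.14, 3.14, 3.14].

## Interface

Orientations are given as [roll, pitch, yaw] about the fixed x, y, z axes, in that order (R = Rz(yaw) Ry(pitch) Rx(roll)).
In Python, from cell import read_state, camera, sign_off, regions_of, spot_point, grip_depth gives the robot as it stands. The module is installed in compiled form; this text tells all that it offers.
- The arm moves only by the tool send_rows, never from a script. Its argument "series" is a list of rows, each a list of 3 entries, a list of its own where there are three numbers: the shift along the world's x, y, z in mm, then the turn about the world's z in degrees, then the closure, from -1 (fully open) to 1 (shut), so that 0 is half open. A call has 1 to 12 rows; each row shifts and turns the commanded pose from where the row before left it; what a row does not reach is not made up. A row lasts 1/10 s, in which the tool goes at most 50 mm and 8.59 degrees, less where a joint would pass 70% of its speed; a pose out of reach is approached as far as the arm can. A call is refused whole if a number of a shift passes 50 or a number of a turn 8.59, either way. A call with a gripper value outside its range is refused whole. The fingers move at their own pace and stop on an object; "squeeze" is the grip in N (left out, the last holds). Time passes only in rows, so rows that do not move let the fingers close. It gives the time, the measured TCP pose, the force, the opening and the grip force at its end, in the units of the state.
- read_state(): the state, without advancing time (a new reading comes with each control period).
- camera(name): name is "scene" or "side" or "wrist"; returns a dict with "color" (384x512x3 uint8, blue, green, red), "fx", "fy", "cx", "cy" (pixels), "dist" ([k1, k2, p1, p2, k3] as OpenCV has them; the pictures are not rectified), "camera_from_world" (4x4, takes a point from world to camera coordinates). Camera axes: x right, y down, z forward; pixel columns grow to the right and rows downward; lengths in mm; the calibration is good to about 2 mm. A picture is of the moment at which its call begins. There is no depth.
- sign_off(): hands the job in; it is judged then, once.
Trained networks look in a picture, given as the dict that the camera call returned (one of the last four; its "shot" number tells which), for a name from the list of things; names that differ only in an ending like _2 or _b are one class to them, and where a whole thing is asked for, a point or a joint stands for the part that bears it (a point fixed in the world has none). Each returns a list of dicts, best first, with "confidence" (0 to 1); they miss things now and then, are a little off and sometimes report something else, mostly with a low value. They report only what shows in the picture. A call takes as long as a camera call.
- regions_of(thing, picture): "mask" (384x512 bool, what is visible of it).
- spot_point(thing, picture): "point" ([x, y, z] in mm, in the coordinates of the camera as it stood for that picture, good to about 4 mm: a listed point, or the origin of a listed thing).
The state is a dict: "clock": time; "joints": joint angles; "qd": joint speeds; "effort": joint torques, N m; "eef_pos": TCP position; "eef_rot": TCP orientation; "wrist_force": force on the tool from outside, world axes, zero at the start; "moment": the same for the moment, N m; "finger_gap": finger opening in mm; "finger_force": force on a finger pad.
Only numpy, scipy, OpenCV 4.12 (cv2) and the standard library are available. Lean on these libraries where they do the work, as an engineer would, in place of code of your own. Each camera call takes 0.05 s, during which the arm holds its last target. There are 200 camera calls.

## Working session

There is one attempt and no reset: what is moved stays moved. The work goes in short steps, Python scripts to look and compute and a tool call to move; the robot and the scene stay as the last step left them, time stands still between calls to the robot, and variables do not carry over. Pictures are saved under pics/ and viewed, at most 10 in all, crops included, and the job is handed in when it is done.

Besides the shell and the picture viewer there is one more tool, called as name(argument=value, ...) on one line, values as JSON. send_rows: Moves the arm, as the interface text tells. Its arguments: {"type":"object","properties":{"series":{"type":"array"},"squeeze":{"type":"number"}},"required":["series"]}

```bash
mkdir -p pics
cat > h.py <<'E'
import numpy as np, cv2
from cell import *
def world(p,pic):
    T=np.linalg.inv(pic["camera_from_world"]); return (T@np.r_[p,1])[:3]
def plane(uv,pic,z):
    K=np.array([[pic["fx"],0,pic["cx"]],[0,pic["fy"],pic["cy"]],[0,0,1.]])
    n=cv2.undistortPoints(np.array(uv,float).reshape(-1,1,2),K,np.array(pic["dist"],float))[:,0]
    T=np.linalg.inv(pic["camera_from_world"]); d=np.c_[n,np.ones(len(n))]@T[:3,:3].T; o=T[:3,3]
    return o+d*((z-o[2])/d[:,2])[:,None]
def look(cam,things,tops={}):
    pic=camera(cam)
    for t in things:
        for r in spot_point(t,pic)[:2]: print(cam,t,"pt",world(r["point"],pic).round(1),round(r["confidence"],2))
        if t in tops:
            for r in regions_of(t,pic)[:1]:
                m=r["mask"].astype(np.uint8); c,_=cv2.findContours(m,0,1); c=max(c,key=cv2.contourArea)
                w=plane(c[:,0],pic,tops[t])[:,:2].astype(np.float32)
                (x,y),(a,b),an=cv2.minAreaRect(w)
                print(cam,t,"rect",round(x,1),round(y,1),"size",round(a,1),round(b,1),"ang",round(an,1),"conf",round(r["confidence"],2),"px",c[:,0].min(0),c[:,0].max(0))
    return pic
E
python3 - <<'E'
from h import *
print(grip_depth if not callable(grip_depth) else grip_depth(), read_state())
T=["long_block","short_block","long_bay","short_bay"]
for c in ["scene","side","wrist"]:
    p=look(c,T,{"long_block":30,"short_block":22}); cv2.imwrite(f"pics/{c}0.png",p["color"]); print(np.linalg.inv(p["camera_from_world"])[:3,3].round())
E
```

```text
78.39999999999999 {'clock': 0.0, 'joints': array([-6.65823667e-02,  3.00453848e-01,  1.52155059e+00,  3.52125416e-05,
        1.32066141e+00, -6.66186886e-02]), 'qd': array([-0.0003717 , -0.0005625 ,  0.00157753, -0.00061409, -0.00019573,
        0.00028208]), 'effort': array([-1.53750298e-03, -5.31805658e+01, -3.52735734e+01,  7.07558286e-02,
        2.43994006e-02, -4.79655944e-05]), 'eef_pos': array([5.49864829e+02, 2.17084177e-02, 3.02108625e+02]), 'eef_rot': array([-3.14052411e+00, -1.05473773e-04,  1.57082386e+00]), 'wrist_force': array([-0.43611305,  0.94450436, -0.24913274]), 'moment': array([ 0.01709979, -0.00631626, -0.02552202]), 'finger_force': 0.0, 'finger_gap': 93.92043486808971}
scene long_block pt [ 507.2 -345.2    1.8] 0.93
scene long_block rect 498.8 -353.5 size 71.0 184.7 ang 82.9 conf 0.9 px [294 225] [349 265]
scene short_block pt [ 5.245e+02 -8.250e+01 -1.000e-01] 0.87
scene short_block rect 517.6 -91.6 size 94.0 64.1 ang 20.3 conf 0.59 px [255 190] [278 209]
scene short_bay pt [526.6 327.    6.3] 0.73
[-117. -801.  860.]
side long_block pt [ 509.  -340.4    3.8] 0.97
side long_block rect 498.4 -323.5 size 93.6 158.4 ang 83.9 conf 0.96 px [265 135] [304 155]
side short_block pt [531.7 -84.9  -2.1] 0.85
side short_block rect 523.9 -73.0 size 70.8 78.1 ang 14.2 conf 0.71 px [248 179] [270 194]
side long_bay pt [525.3 174.9   6.3] 0.74
side short_bay pt [530.  -79.9   0.6] 0.72
side short_bay pt [527.3 329.3   6.9] 0.69
[260. 992. 871.]
wrist short_block pt [524.3 -82.7   2.7] 0.78
wrist short_block rect 525.8 -79.1 size 73.7 58.1 ang 19.0 conf 0.56 px [209 211] [266 259]
wrist long_bay pt [520.3 175.1   6.2] 0.67
[551.  68. 385.]
```

View pics/wrist0.png

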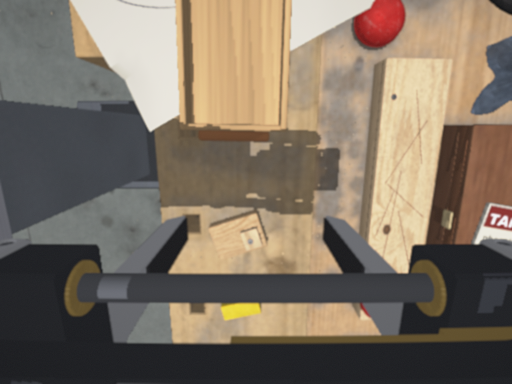

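View pics/scene0.png

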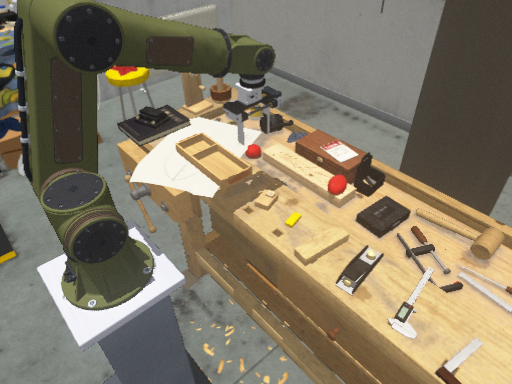

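The wrist view shows the tote at the top (180–290, 0–130), the short block at (238,232) and the yellow pad at (240,311). The scene view shows the long block at (320,245), between the pad and the plane at (360,268). I'll move above the long block first, turned to its heading.

send_rows(series=[[[-3.5,-28.5,0],-8.05,-1],[[-3.5,-28.5,0],-8.05,-1],[[-3.5,-28.5,0],-8.05,-1],[[-3.5,-28.5,0],-8.05,-1],[[-3.5,-28.5,0],-8.05,-1],[[-3.5,-28.5,0],-8.05,-1],[[-3.5,-28.5,0],-8.05,-1],[[-3.5,-28.5,0],-8.05,-1],[[-3.5,-28.5,0],-8.05,-1],[[-3.5,-28.5,0],-8.05,-1],[[-3.5,-28.5,0],-8.05,-1],[[-3.5,-28.5,0],-8.05,-1]], squeeze=25)

```text
clock: 2.25
eef_pos: [507.7, -343.2, 302.6]
eef_rot: [-3.142, 0.0, -0.121]
wrist_force: [0.8, 1.0, -0.7]
finger_gap: 94.1
finger_force: 0.0
```

send_rows(series=[[[0,0,0],0,-1],[[0,0,0],0,-1],[[0,0,0],0,-1]])

```text
clock: 2.55
eef_pos: [508.2, -341.2, 302.7]
eef_rot: [-3.141, 0.0, -0.113]
wrist_force: [-0.0, -0.7, -0.9]
finger_gap: 93.7
finger_force: 0.0
```

Run:
```python
from h import *
p=look("wrist",["long_block"],{"long_block":30}); cv2.imwrite("pics/w1.png",p["color"])
s=read_state();print(s["clock"],s["eef_pos"],np.degrees(s["eef_rot"]),s["joints"])
```

```text
wrist long_block pt [ 5.059e+02 -3.463e+02 -5.000e-01] 0.93
wrist long_block rect 510.8 -342.7 size 51.8 168.3 ang 83.4 conf 0.72 px [236 113] [276 239]
2.7 [ 508.27785512 -341.18703976  302.84210032] [ 1.79995434e+02 -1.08502324e-02 -6.48978182e+00] [-6.51007334e-01  4.39595545e-01  1.33074166e+00  2.91227601e-05
  1.37105198e+00  1.03305129e+00]
```

View pics/w1.png

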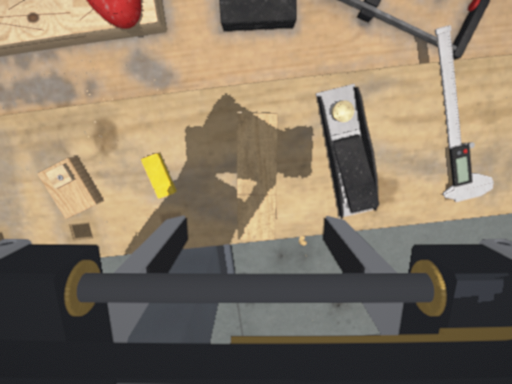

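The block is centred at about (257,175) and lines up with the jaws. The pad and plane are clear of both fingers, so I'm descending and gripping.

send_rows(series=[[[1,-2,-30],0,-1],[[0,0,-40],0,-1],[[0,0,-40],0,-1],[[0,0,-35],0,-1],[[0,0,-25],0,-1],[[0,0,-15],0,-1],[[0,0,-10],0,-1],[[0,0,-5],0,-1],[[0,0,0],0,-1],[[0,0,0],0,0],[[0,0,0],0,0.3],[[0,0,0],0,0.5]], squeeze=25)

```text
clock: 3.9
eef_pos: [509.1, -344.2, 103.3]
eef_rot: [3.141, -0.001, -0.115]
wrist_force: [-0.3, 0.3, -0.5]
finger_gap: 73.5
finger_force: 0.0
```

send_rows(series=[[[0,0,0],0,0.5],[[0,0,0],0,0.5],[[0,0,0],0,0.5],[[0,0,0],0,0.5],[[0,0,0],0,0.5]])

```text
clock: 4.4
eef_pos: [509.0, -344.0, 102.7]
eef_rot: [-3.141, -0.0, -0.115]
wrist_force: [-0.8, 0.9, 2.7]
finger_gap: 51.7
finger_force: 25.0
```

send_rows(series=[[[0,0,10],0,0.5],[[0,0,30],0,0.5],[[0,0,40],0,0.5],[[0,0,40],0,0.5],[[0,0,40],0,0.5],[[0,20,0],4,0.5],[[1,35,0],7,0.5],[[1,35,0],7,0.5],[[1,35,0],7,0.5],[[1,35,0],7,0.5],[[1,35,0],7,0.5],[[1,35,0],7,0.5]])

```text
clock: 5.6
eef_pos: [514.7, -112.6, 263.2]
eef_rot: [3.141, -0.0, 0.693]
wrist_force: [0.9, 0.4, -2.3]
finger_gap: 52.1
finger_force: 25.0
```

send_rows(series=[[[1,35,0],7,0.5],[[1,35,0],7,0.5],[[1,35,0],7,0.5],[[1,35,0],7,0.5],[[1,35,0],7,0.5],[[1,35,0],7,0.5],[[1,35,0],7,0.5],[[1,29,0],2,0.5],[[1,15,0],0,0.5],[[0,0,0],0,0.5],[[0,0,0],0,0.5]])

```text
clock: 6.7
eef_pos: [524.0, 174.4, 262.7]
eef_rot: [-3.141, 0.0, 1.577]
wrist_force: [-0.9, -0.2, -2.4]
finger_gap: 51.7
finger_force: 25.0
```

Run:
```python
from h import *
p=look("wrist",["long_block","long_bay","short_bay"],{"long_block":165}); cv2.imwrite("pics/w2.png",p["color"])
for c in ["scene","side"]: look(c,["long_bay","short_bay"])
s=read_state();print(s["clock"],s["eef_pos"],np.degrees(s["eef_rot"]),s["finger_gap"])
# project tote inner corners for given rect
```

```text
wrist long_block pt [520.4 171.5 156.9] 0.94
wrist long_block rect 524.5 201.7 size 59.4 122.6 ang 0.4 conf 0.88 px [208  94] [302 272]
wrist short_bay pt [529.8 331.3  10.1] 0.89
scene long_bay pt [523.6 173.8   7.8] 0.97
scene short_bay pt [528.4 329.6   4.3] 0.73
scene short_bay pt [523.  170.1 160. ] 0.17
side long_bay pt [524.7 172.6   5.6] 0.76
side short_bay pt [527.1 330.8   6.1] 0.73
7.25 [524.00118246 174.89062454 262.64922964] [-1.79998036e+02 -2.37171868e-04  9.03909100e+01] 51.73110445466921
```

View pics/w2.png

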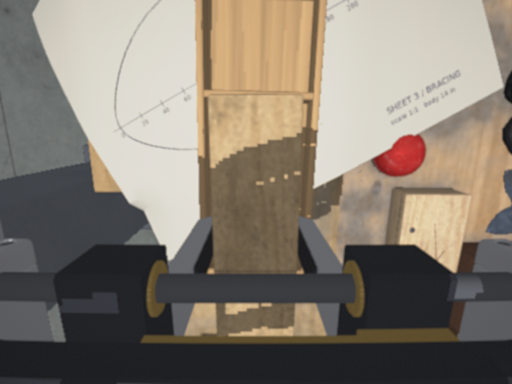

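The block is held over the long bay. The divider is at row ~95, with the side walls at columns ~203 and ~315. The bay is at about (524,173.8) with its axis 1.3° off, so I'm correcting by that much and lowering.

send_rows(series=[[[0,-1,-10],-1.7,0.5],[[0,0,-30],0,0.5],[[0,0,-40],0,0.5],[[0,0,-30],0,0.5],[[0,0,-20],0,0.5],[[0,0,-10],0,0.5],[[0,0,-5],0,0.5],[[0,0,-3],0,0.5],[[0,0,-3],0,0.5],[[0,0,-1.5],0,0.5],[[0,0,0],0,0.5],[[0,0,0],0,0.5]])

```text
clock: 8.45
eef_pos: [524.1, 174.0, 110.5]
eef_rot: [3.141, -0.0, 1.548]
wrist_force: [-0.3, -0.2, -2.0]
finger_gap: 51.8
finger_force: 25.0
```

Run:
```python
from h import *
s=read_state();print(s["clock"],s["eef_pos"],s["wrist_force"])
p=look("side",["long_block","long_bay"]);cv2.imwrite("pics/s3.png",cv2.resize(p["color"][100:300,180:400],None,fx=3,fy=3))
```

```text
8.45 [524.11170771 174.02166525 110.49334283] [-0.25591047 -0.21941013 -1.95470578]
side long_block pt [526.5 177.8  12.2] 0.75
```

send_rows(series=[[[0,0,-1.5],0,0.5],[[0,0,0],0,0.5],[[0,0,0],0,-0.4],[[0,0,0],0,-0.4],[[0,0,0],0,-0.4],[[0,0,0],0,-0.4],[[0,0,10],0,-0.4],[[0,0,25],0,-0.4],[[0,0,40],0,-0.4],[[0,0,50],0,-0.4],[[0,0,50],0,-0.4],[[0,0,10],0,-1]])

```text
clock: 9.8
eef_pos: [524.7, 174.2, 300.4]
eef_rot: [3.133, -0.003, 1.548]
wrist_force: [0.1, -0.5, -0.1]
finger_gap: 70.6
finger_force: 0.0
```

send_rows(series=[[[0,-40,0],0,-1],[[0,-50,0],0,-1],[[0,-50,0],0,-1],[[0,-40,0],0,-1],[[0,-10,0],0,-1],[[0,0,0],0,-1],[[0,0,0],0,-1]])

```text
clock: 10.5
eef_pos: [524.0, -15.1, 293.7]
eef_rot: [-3.142, -0.0, 1.548]
wrist_force: [0.0, 0.7, -0.1]
finger_gap: 94.3
finger_force: 0.0
```

Run:
```python
from h import *
s=read_state();print(s["clock"],s["eef_pos"],s["wrist_force"])
p=look("wrist",["long_block","short_block","long_bay"],{"long_block":36,"short_block":22});cv2.imwrite("pics/w4.png",p["color"])
```

```text
10.5 [523.98707505 -15.11016292 293.68463543] [ 0.02783891  0.6925454  -0.09882931]
wrist long_block pt [524.  171.9   6.5] 0.78
wrist long_block rect 523.6 138.7 size 105.0 52.6 ang 88.3 conf 0.79 px [228   0] [275  99]
wrist short_block pt [ 5.24e+02 -8.21e+01 -3.00e-01] 0.83
wrist short_block rect 524.8 -79.5 size 71.9 58.1 ang 17.2 conf 0.78 px [227 202] [285 252]
```

View pics/w4.png

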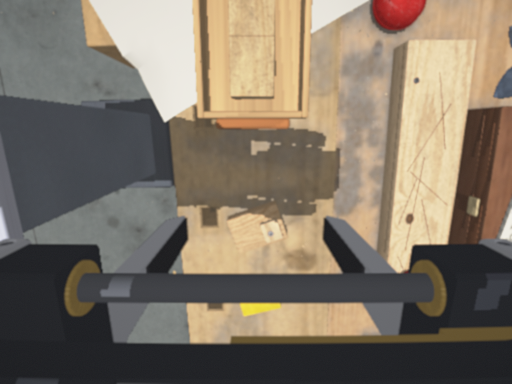

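The long block lies flat in its bay at (252,50). The short block is at (257,228), with its long axis ~17° from x, so I'm moving over it with the jaws turned to match.

send_rows(series=[[[0,-7.5,0],-8,-1],[[0,-7.5,0],-8,-1],[[0,-7.5,0],-8,-1],[[0,-7.5,0],-8,-1],[[0,-7.5,0],-8,-1],[[0,-7.5,0],-8,-1],[[0,-7.5,0],-8,-1],[[0,-7.5,0],-8,-1],[[0,-7,0],-8,-1],[[0,0,0],0,-1],[[0,0,0],0,-1]])

```text
clock: 11.9
eef_pos: [524.0, -82.6, 293.6]
eef_rot: [-3.141, 0.0, 0.296]
wrist_force: [-0.4, -0.4, 0.6]
finger_gap: 94.1
finger_force: 0.0
```

Run:
```python
from h import *
s=read_state();print(s["clock"],s["eef_pos"],np.degrees(s["eef_rot"]))
p=look("wrist",["short_block","long_block"],{"short_block":22});cv2.imwrite("pics/w5.png",p["color"])
```

```text
11.9 [524.00870108 -82.64958358 293.58856896] [-1.79991239e+02  5.20770792e-03  1.69450091e+01]
wrist short_block pt [526.5 -83.5   2. ] 0.72
wrist short_block rect 526.2 -81.3 size 72.8 51.8 ang 17.9 conf 0.97 px [234 152] [274 206]
wrist long_block pt [520.4 172.    3.5] 0.91
```

View pics/w5.png

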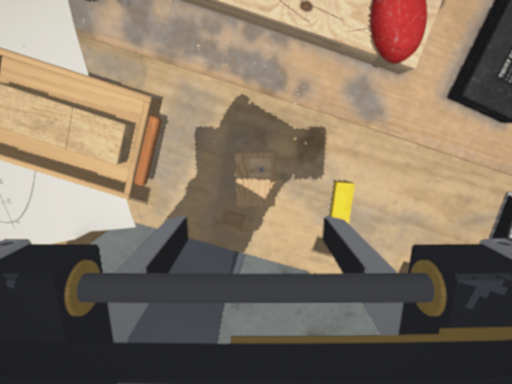

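The short block is centred at (254,180) between the jaws and the pad at (343,200) is clear. Descending and gripping.

send_rows(series=[[[2,0.5,-27],0.8,-1],[[0,0,-40],0,-1],[[0,0,-40],0,-1],[[0,0,-35],0,-1],[[0,0,-25],0,-1],[[0,0,-15],0,-1],[[0,0,-7],0,-1],[[0,0,-3],0,-1],[[0,0,0],0,-1],[[0,0,0],0,0],[[0,0,0],0,0.3],[[0,0,0],0,0.5]], squeeze=15)

```text
clock: 13.3
eef_pos: [526.2, -82.5, 102.2]
eef_rot: [3.141, -0.001, 0.305]
wrist_force: [0.3, -0.0, 0.6]
finger_gap: 73.3
finger_force: 0.0
```

send_rows(series=[[[0,0,0],0,0.5],[[0,0,0],0,0.5],[[0,0,0],0,0.5],[[0,0,0],0,0.5],[[0,0,0],0,0.5]])

```text
clock: 13.8
eef_pos: [526.0, -82.5, 101.7]
eef_rot: [3.142, -0.0, 0.305]
wrist_force: [-1.3, -0.4, 2.3]
finger_gap: 51.6
finger_force: 15.0
```

send_rows(series=[[[0,0,10],0,0.5],[[0,0,30],0,0.5],[[0,0,40],0,0.5],[[0,0,40],0,0.5],[[0,0,30],0,0.5],[[0,20,0],4,0.5],[[0,36,0],7,0.5],[[0,36,0],7,0.5],[[0,36,0],7,0.5],[[0,36,0],7,0.5],[[0,36,0],7,0.5],[[0,36,0],7,0.5]])

```text
clock: 15.0
eef_pos: [525.7, 155.0, 252.4]
eef_rot: [3.141, -0.0, 1.113]
wrist_force: [1.5, -0.2, -0.0]
finger_gap: 52.1
finger_force: 15.0
```

send_rows(series=[[[0,36,0],7,0.5],[[0,36,0],7,0.5],[[1,36,0],7,0.5],[[1,36,0],4.2,0.5],[[0,25,0],0,0.5],[[0,7,0],0,0.5],[[0,0,0],0,0.5],[[0,0,0],0,0.5]])

```text
clock: 15.8
eef_pos: [528.1, 328.6, 251.9]
eef_rot: [-3.142, 0.0, 1.547]
wrist_force: [-0.2, -0.5, -0.5]
finger_gap: 52.0
finger_force: 15.0
```

Run:
```python
from h import *
s=read_state();print(s["clock"],s["eef_pos"],np.degrees(s["eef_rot"]),s["finger_gap"])
p=look("wrist",["short_block","long_block","short_bay"]);cv2.imwrite("pics/w6.png",p["color"])
for c in ["scene","side"]: look(c,["short_block","short_bay"])
```

```text
15.8 [528.10051239 328.55333937 251.86880121] [-1.79999726e+02  1.25056817e-02  8.86598856e+01] 51.98085921562255
wrist short_block pt [524.  327.8 151.9] 0.75
wrist long_block pt [525.7 172.6   3.6] 0.72
wrist short_bay pt [531.9 332.    9.5] 0.69
scene short_block pt [525.9 327.1 154.2] 0.5
scene short_bay pt [526.8 326.3   4.9] 0.59
side short_block pt [528.7 328.1 149.5] 0.95
side short_bay pt [529.3 328.1   6.9] 0.58
```

View pics/w6.png

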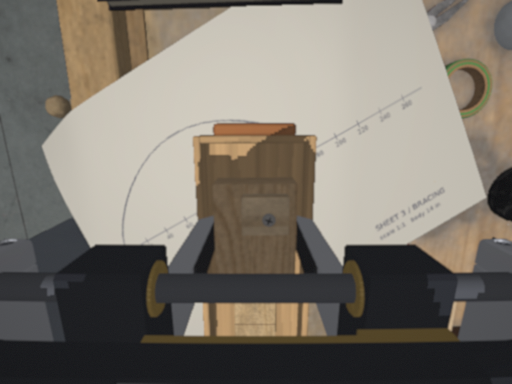

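The short block is held at (255,220), inside the tote's walls (columns ~198 and ~315, end wall at row 140). It is lined up with the bay, so I'm lowering and releasing.

send_rows(series=[[[0,1,-10],0,0.5],[[0,0,-30],0,0.5],[[0,0,-40],0,0.5],[[0,0,-30],0,0.5],[[0,0,-17],0,0.5],[[0,0,-8],0,0.5],[[0,0,-4],0,0.5],[[0,0,-2],0,0.5],[[0,0,-2],0,0.5],[[0,0,0],0,0.5],[[0,0,0],0,0.5]])

```text
clock: 17.4
eef_pos: [528.1, 330.6, 109.2]
eef_rot: [3.141, -0.0, 1.548]
wrist_force: [0.8, -0.3, -0.5]
finger_gap: 52.1
finger_force: 15.0
```

send_rows(series=[[[0,0,-0.5],0,0.5],[[0,0,0],0,0.5],[[0,0,0],0,-0.4],[[0,0,0],0,-0.4],[[0,0,0],0,-0.4],[[0,0,0],0,-0.4],[[0,0,10],0,-0.4],[[0,0,25],0,-0.4],[[0,0,40],0,-0.4],[[0,0,50],0,-0.4],[[0,0,50],0,-0.4],[[0,0,10],0,-0.4]])

```text
clock: 18.6
eef_pos: [528.6, 330.9, 300.6]
eef_rot: [3.133, -0.005, 1.548]
wrist_force: [0.1, 0.7, 0.6]
finger_gap: 65.4
finger_force: 0.0
```

send_rows(series=[[[0,-40,0],0,-1],[[0,-50,0],0,-1],[[0,-30,0],0,-1],[[0,0,0],0,-1],[[0,0,0],0,-1]])

```text
clock: 19.1
eef_pos: [528.0, 210.3, 293.5]
eef_rot: [3.141, -0.0, 1.547]
wrist_force: [0.8, -0.1, -0.2]
finger_gap: 94.3
finger_force: 0.0
```

Run:
```python
from h import *
s=read_state();print(s["clock"],s["eef_pos"])
p=look("wrist",["short_block","long_block"],{"short_block":28,"long_block":36});cv2.imwrite("pics/w7.png",p["color"])
```

```text
19.1 [528.03229854 210.27146795 293.53428119]
wrist short_block pt [524.9 330.1   5.5] 0.64
wrist short_block rect 528.2 329.5 size 73.5 50.0 ang 89.5 conf 0.83 px [231  51] [273 116]
wrist long_block pt [522.  171.7   4.6] 0.75
wrist long_block rect 524.2 175.5 size 169.9 51.8 ang 88.7 conf 0.87 px [231 143] [272 269]
```

View pics/w7.png

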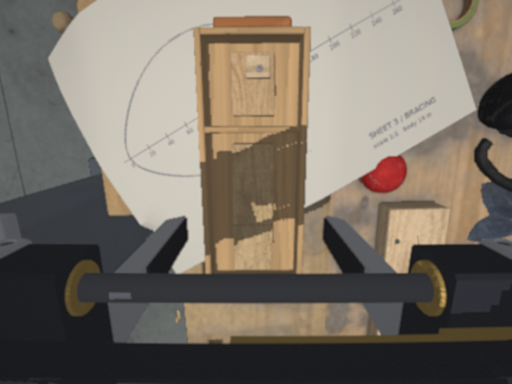

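Both blocks lie flat in their own bays: the short one at (253,84) with its cleat up, the long one at (252,205). Nothing is touching the gripper.

```bash
python3 -c "from cell import *; print(sign_off())"
```

```text
the job is handed in; nothing more can be done
None
```

The job is handed in: the last wrist picture shows the long block flat in the long compartment and the short block flat in the short one, cleat up, with about 19 s of the 61 s used.

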